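# Put the mixed-up dental casts back in their own trays

## Robot

A 6-joint arm with a two-finger parallel gripper is mounted at the origin on the work surface. World frame = base frame: x ahead of the robot, y to its left, z up, the work surface at z = 0. Lengths are in m, angles in rad, forces in N, time in s.
With the tool pointing down it reaches from about 0.15 to 0.775 m from the base axis. Payload 6.1 kg.
Tool frame: the origin (TCP) lies at the very end of the fingers, on their centre line; the grasp point (between the pads) lies 19 mm behind it; z points along the fingers, y is the line along which they close (so a half turn about z gives the same grasp; the last joint's range is limited). The gripper opens to 85 mm and grips with 20 to 120 N. Pads are 22 mm wide; open, the fingers measure 114 mm over their backs; the gripper's body (76 mm by 85 mm) begins 54 mm behind the grasp point. The pads swing forward as they close: fully open they stand 13 mm farther back than shut.
Start: joints at [-1.308, 0.126, -0.04, 1.405, 0, 1.571], TCP at [0.136, -0.507, 0.231] pointing down, gripper open.
Joint ranges: [-2.72, 2.72], [-0.95, 1.95], [-1.27, 1.35], [-1.78, 2.02], [-1.46, 1.47], [-3.14, 3.14]. Speed limits (rad/s): [2.39, 2.39, 3.01, 3.14, 3.14, 3.14].

## Interface

Orientations are given as a rotation vector (axis times angle).
In Python, from station import env gives the robot as it stands.
- The arm moves only by the tool carry_out, never from a script. Its argument "series" is a list of rows, each an object with "grip": the gripper command: -1 is fully open, 1 is shut, values between are in proportion; "linear": the shift along the tool's x, y, z in cm, a list of three; "roll": the turn about the tool's z in rad. In form: [{"grip": grip, "linear": [x, y, z], "roll": roll}, ...]. A call has 1 to 20 rows; each row is the pose to reach, as a shift and turn from the pose commanded when the call began, along the tool's axes at that moment; what a row does not reach only later rows make up. A row lasts 1/10 s, in which the tool goes at most 50 mm and 8.59 degrees, less where a joint would pass 70% of its speed; a pose out of reach is approached as far as the arm can. A call with a gripper value outside its range is refused whole. The fingers move at their own pace and stop on an object; "newtons" is the grip in N (left out, the last holds). Time passes only in rows, so rows that repeat a pose let the fingers close. It gives the time, the measured TCP pose, the force, the opening and the grip force at its end, in the units of the state.
- env.state(): the state, without advancing time (a new reading comes with each control period).
- env.snapshot(name): name is "scene" or "side" or "wrist"; returns the picture (480x640x3 uint8, red, green, blue); there is no depth.
- env.camera_model(name): a dict with "K" (3x3 intrinsics, pixels), "world_from_camera" (4x4, takes a point from camera to world coordinates). Camera axes: x right, y down, z forward; pixel columns grow to the right and rows downward; lengths in m; the calibration is good to about 2 mm. A picture is of the moment at which its call begins: read the wrist's pose just before it. camera_model takes no time and is no camera call; for the wrist camera it gives the pose at the moment of the call.
- env.sign_off(): hands the job in; it is judged then, once.
The state is a dict: "time_s": time; "q": joint angles; "dq": joint speeds; "effort": joint torques, N m; "position": TCP position; "eef_rot": TCP orientation; "ft_force": force on the tool from outside, world axes, zero at the start; "wrist_torque": the same for the moment, N m; "finger_gap": finger opening in m; "gripper_force": force on a finger pad.
Only numpy, scipy, OpenCV 4.12 (cv2) and the standard library are available. Lean on these libraries where they do the work, as an engineer would, in place of code of your own. Each camera call takes 0.05 s, during which the arm holds its last target. There are 200 camera calls.

## Task

The three stone casts on the dental bench stand in each other's trays. Put every cast into the tray of its own colour, standing flat inside the lip; park one on the empty cork mat meanwhile, since a tray holds only one. Stone chips easily: keep the casts upright, set them down rather than letting them drop, and leave the bottle, the brush pot and the loose brush alone.

Things in the scene. Friction and masses are not known exactly. Their poses are not given: they have to be found in the camera images.
- cast_blue_center (a point): Dental cast of pale blue stone, 0.2 kg: a block, square at the back, rounded at the front, a horseshoe of teeth on top. 58 mm long (x, front at +x), 50 mm wide (y), 50 mm high; flat sides up to 40 mm. Starts in another colour's tray. Point: its centre, 25 mm above its underside, z up. Grip it from above across the 50 mm width, at this height or a few mm higher.
- cast_yellow_center (a point): Dental cast of buff yellow stone, 0.2 kg: a block, square at the back, rounded at the front, a horseshoe of teeth on top. 58 mm long (x, front at +x), 50 mm wide (y), 50 mm high; flat sides up to 40 mm. Starts in another colour's tray. Point: its centre, 25 mm above its underside, z up. Grip it from above across the 50 mm width, at this height or a few mm higher.
- cast_red_center (a point): Dental cast of brick-red stone, 0.2 kg: a block, square at the back, rounded at the front, a horseshoe of teeth on top. 58 mm long (x, front at +x), 50 mm wide (y), 50 mm high; flat sides up to 40 mm. Starts in another colour's tray. Point: its centre, 25 mm above its underside, z up. Grip it from above across the 50 mm width, at this height or a few mm higher.
- tray_blue: Shallow blue tray fixed to the bench, home of the pale blue cast. 86 mm (x) by 78 mm (y) outside, 78 by 70 mm inside; floor 4 mm and lip 8 mm above the bench. Origin: centre of its underside, on the bench; z up. Holds one cast, 10 mm free all round when the cast's length lies along the tray's x, either way round.
- tray_yellow: Shallow yellow tray fixed to the bench, home of the buff yellow cast. 86 mm (x) by 78 mm (y) outside, 78 by 70 mm inside; floor 4 mm and lip 8 mm above the bench. Origin: centre of its underside, on the bench; z up. Holds one cast, 10 mm free all round when the cast's length lies along the tray's x, either way round.
- tray_red: Shallow red tray fixed to the bench, home of the brick-red cast. 86 mm (x) by 78 mm (y) outside, 78 by 70 mm inside; floor 4 mm and lip 8 mm above the bench. Origin: centre of its underside, on the bench; z up. Holds one cast, 10 mm free all round when the cast's length lies along the tray's x, either way round.
- mat: Round cork mat fixed to the bench, 100 mm across, 5 mm thick, empty at the start: the free spot. Origin: centre of its underside, on the bench.
- bottle_center (a point): Bystander: closed plastic wash bottle standing upright, 68 mm across, 170 mm high. The point is 85 mm above its foot.
- pot_center (a point): Bystander: pale green round pot with brushes standing in it, 78 mm across, 90 mm high, the brushes reach 155 mm. The point is 45 mm above its foot, on its axis.
- brush_center (a point): Bystander: a thin white-handled brush, 170 mm long, 12 mm thick, lying on the bench beyond the trays. The point is at its middle.
Mind the look-alikes: they are no part of the job. Of the things that look like the part that bears cast_red_center, take the one that is farthest to the robot's right at the start.

How it is judged:
On the way:
1. one of the casts stands on the cork mat (((horizontal distance between cast_blue_center and mat below 0.035 m and z of cast_blue_center in the frame of mat between 0.026 and 0.033 m and angle between cast_blue_center's own z axis and vertical below 0.05 rad) or (horizontal distance between cast_yellow_center and mat below 0.035 m and z of cast_yellow_center in the frame of mat between 0.026 and 0.033 m and angle between cast_yellow_center's own z axis and vertical below 0.05 rad) or (horizontal distance between cast_red_center and mat below 0.035 m and z of cast_red_center in the frame of mat between 0.026 and 0.033 m and angle between cast_red_center's own z axis and vertical below 0.05 rad))), for 0.2 s.
At the end, for the whole second after the job is handed in: Each cast stands upright (within 0.05 rad) in the tray of its own colour, down on the tray floor (height within 4 mm) and inside the lip (centre within 15 mm of the tray's centre), released (horizontal distance between cast_blue_center and tray_blue below 0.015 m and z of cast_blue_center in the frame of tray_blue between 0.025 and 0.032 m and angle between each of cast_blue_center, cast_yellow_center, cast_red_center's own z axis and vertical below 0.05 rad and horizontal distance between cast_yellow_center and tray_yellow below 0.015 m and z of cast_yellow_center in the frame of tray_yellow between 0.025 and 0.032 m and horizontal distance between cast_red_center and tray_red below 0.015 m and z of cast_red_center in the frame of tray_red between 0.025 and 0.032 m); the robot touches nothing.
It fails at once if a cast is tipped by more than 0.6 rad (angle between any of cast_blue_center, cast_yellow_center, cast_red_center's own z axis and vertical above 0.6 rad).
It fails at once if a cast is dropped: it falls free of the fingers faster than 0.6 m/s (a fall of about 18 mm) ((linear speed of cast_blue above 0.6 m/s and contact force between cast_blue and the fingers below 0.1 N) or (linear speed of cast_yellow above 0.6 m/s and contact force between cast_yellow and the fingers below 0.1 N) or (linear speed of cast_red above 0.6 m/s and contact force between cast_red and the fingers below 0.1 N)).
It fails at once if the bottle, the pot or the loose brush is moved more than 30 mm (distance of any of bottle_center, pot_center, brush_center from where it was at the start of the episode above 0.03 m).
It also fails if it takes over 91 s, if anything falls off the work surface, if the arm or the gripper's body presses on something with over 40 N, if the wrist force passes 120 N, or if a joint passes its speed limit or range.

## Working session

There is one attempt and no reset: what is moved stays moved. The work goes in short steps, Python scripts to look and compute and a tool call to move; the robot and the scene stay as the last step left them, time stands still between calls to the robot, and variables do not carry over. Pictures are saved under pics/ and viewed, at most 14 in all, crops included, and the job is handed in when it is done.

Besides the shell and the picture viewer there is one more tool, called after "Emit:" as a command line: name --argument value ..., lists and objects as JSON in quotes. carry_out: Moves the arm, as the interface text tells. Its arguments: {"type":"object","properties":{"series":{"type":"array"},"newtons":{"type":"number"}},"required":["series"]}

```bash
mkdir -p pics; ls
python3 - <<'E'
from station import env
import cv2,json
for n in("scene","side"):
    cv2.imwrite(f"pics/{n}0.png",env.snapshot(n)[:,:,::-1])
    m=env.camera_model(n);print(n,m["K"],m["world_from_camera"])
print(env.state())
E
```

```text
pics
scene [[470.42257447   0.         315.52058707]
 [  0.         470.42257447 234.9727955 ]
 [  0.           0.           1.        ]] [[ 0.37693261  0.73418271 -0.56471015  1.1246856 ]
 [ 0.92619129 -0.29246269  0.23798165 -0.23200535]
 [ 0.00956536 -0.61273267 -0.79023236  0.87341337]
 [ 0.          0.          0.          1.        ]]
side [[575.67776977   0.         315.23495248]
 [  0.         575.67776977 238.16738483]
 [  0.           0.           1.        ]] [[-0.92424996 -0.26134866  0.27831438  0.17723635]
 [-0.38157507  0.60799428 -0.69623517  0.98123287]
 [ 0.01274658 -0.74969316 -0.66166283  1.01362122]
 [ 0.          0.          0.          1.        ]]
{'time_s': 0.1, 'q': array([-1.30801548e+00,  1.26380889e-01, -4.04948444e-02,  1.40540809e+00,
       -4.42444802e-07,  1.57081201e+00]), 'dq': array([-3.89078504e-04,  1.17404461e-04,  3.85678070e-03,  1.74032224e-05,
        2.62587298e-04, -1.46758757e-03]), 'effort': array([ 7.25162372e-04, -4.36906886e+01,  3.53603411e+01,  1.37243938e-02,
        3.24060557e-05, -4.61839591e-06]), 'position': array([ 0.1362835, -0.506628 ,  0.2305798]), 'eef_rot': array([-3.11305560e+00, -4.11370951e-01,  3.06680538e-04]), 'ft_force': array([-0.08960482,  0.01843975, -0.46817955]), 'wrist_torque': array([-0.01236962, -0.00547418,  0.00632464]), 'gripper_force': 0.0, 'finger_gap': 0.08549930594195301}
```

View pics/scene0.png

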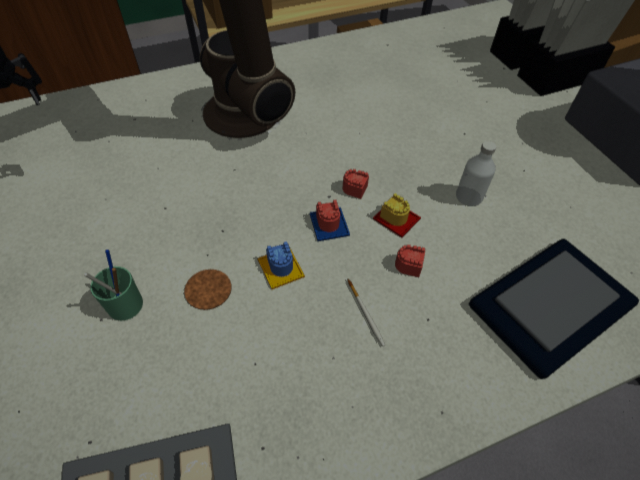

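View pics/side0.png

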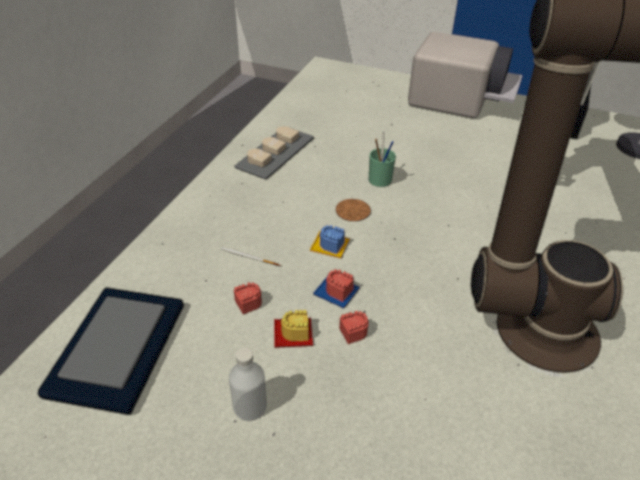

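The scene shows the red cast in the blue tray at (328,215), blue in the yellow tray at (281,259) and yellow in the red tray at (397,210). The mat is at (208,288), the pot at (118,293), the bottle at (475,180) and the loose brush at (364,312). The side view agrees with this.
Candidates for the red cast are (328,215), (356,183) and (410,260). Image right is +y, so the one furthest to the robot's right should be (328,215), which stands in a tray. I'll check that with numbers and a crop.

```bash
cat > h.py <<'E'
import numpy as np,cv2
from station import env
from scipy.spatial.transform import Rotation as R
def cast(m,uv,z):
    K,T=np.array(m["K"]),np.array(m["world_from_camera"])
    uv=np.atleast_2d(uv).astype(float)
    d=np.c_[uv,np.ones(len(uv))]@np.linalg.inv(K).T@T[:3,:3].T
    return T[:3,3]+d*((z-T[2,3])/d[:,2])[:,None]
def proj(m,p):
    K,T=np.array(m["K"]),np.array(m["world_from_camera"])
    c=(np.atleast_2d(p)-T[:3,3])@T[:3,:3]@K.T
    return c[:,:2]/c[:,2:]
def blobs(im,lo,hi,amin):
    h=cv2.cvtColor(im,cv2.COLOR_RGB2HSV)
    m=cv2.inRange(h,lo,hi)
    if lo[0]==0: m|=cv2.inRange(h,(172,lo[1],lo[2]),(180,hi[1],hi[2]))
    c,_=cv2.findContours(m,cv2.RETR_EXTERNAL,cv2.CHAIN_APPROX_NONE)
    return sorted([x for x in c if cv2.contourArea(x)>amin],key=cv2.contourArea,reverse=True)
E
python3 - <<'E'
from h import *
im=cv2.imread("pics/scene0.png")[:,:,::-1].copy();m=env.camera_model("scene")
h=cv2.cvtColor(im,cv2.COLOR_RGB2HSV)
for n,p in dict(redc=(328,215),redA=(356,188),redB=(410,266),bluec=(281,265),yelc=(397,215),traytB=(320,233),trayY=(272,280),trayR=(385,224),mat=(208,288)).items():
    print(n,h[p[1],p[0]],cast(m,p,0.029 if 'c' in n or 'red' in n else 0.005)[0].round(3))
cv2.imwrite("pics/crop0.png",cv2.resize(im[160:320,170:440],None,fx=2.9,fy=2.9,interpolation=cv2.INTER_CUBIC)[:,:,::-1])
E
```

```text
redc [  3 169 136] [0.477 0.072 0.029]
redA [  2 173  62] [0.422 0.17  0.029]
redB [  3 175  64] [0.676 0.18  0.029]
bluec [109 150 102] [ 0.57  -0.078  0.029]
yelc [ 23 186  93] [0.537 0.223 0.029]
traytB [108 211  82] [0.503 0.041 0.005]
trayY [ 24 255 141] [ 0.584 -0.105  0.005]
trayR [  1 238  88] [0.535 0.196 0.005]
mat [ 13 161  95] [ 0.552 -0.239  0.005]
```

View pics/crop0.png

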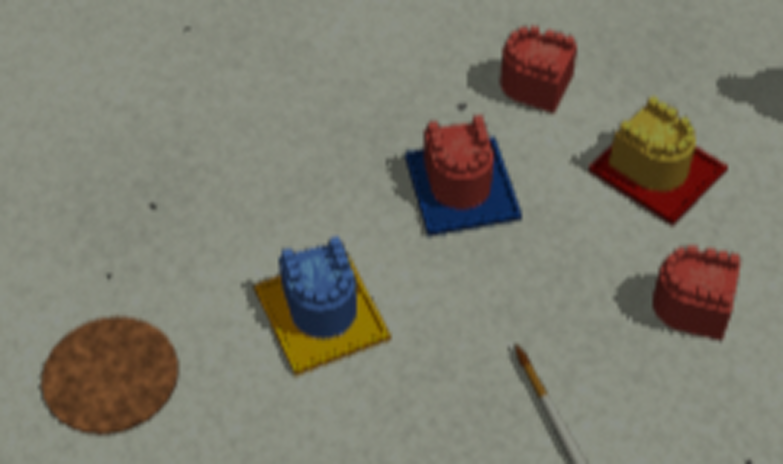

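The crop confirms the choice. The red cast at (328,215) has y≈0.07, against 0.17 and 0.18 for the look-alikes, and it stands in the blue tray. I'll bring the wrist camera over the trays.

Emit:
carry_out --series '[{"grip": -1,"linear": [23,-21,-10],"roll": 0},{"grip": -1,"linear": [23,-21,-10],"roll": 0},{"grip": -1,"linear": [23,-21,-10],"roll": 0},{"grip": -1,"linear": [23,-21,-10],"roll": 0},{"grip": -1,"linear": [23,-21,-10],"roll": 0},{"grip": -1,"linear": [44,-42,-12],"roll": 0},{"grip": -1,"linear": [44,-42,-12],"roll": 0},{"grip": -1,"linear": [44,-42,-12],"roll": 0},{"grip": -1,"linear": [44,-42,-12],"roll": 0},{"grip": -1,"linear": [44,-42,-12],"roll": 0},{"grip": -1,"linear": [44,-42,-12],"roll": 0},{"grip": -1,"linear": [44,-42,-12],"roll": 0},{"grip": -1,"linear": [44,-42,-12],"roll": 0},{"grip": -1,"linear": [44,-42,-12],"roll": 0}]'

```text
time_s: 1.5
position: [0.4534, 0.0154, 0.3505]
eef_rot: [-3.113, -0.419, 0.002]
ft_force: [0.3, -1.0, 0.2]
finger_gap: 0.0852
gripper_force: 0.0
```

Run:
```python
from h import *
import pickle
s=env.state();m=env.camera_model("wrist");im=env.snapshot("wrist")
pickle.dump((m,im,s),open("w1.pkl","wb"));cv2.imwrite("pics/w1.png",im[:,:,::-1])
print(s["position"],s["eef_rot"],m,s["time_s"])
```

```text
[0.453389   0.0153914  0.35045544] [-3.11301261e+00 -4.18502615e-01  2.03423622e-03] {'K': array([[405.13585403,   0.        , 321.20790911],
       [  0.        , 405.13585403, 241.48935087],
       [  0.        ,   0.        ,   1.        ]]), 'world_from_camera': array([[ 2.64891943e-01, -9.17079100e-01, -2.97990240e-01,
         5.29463277e-01],
       [-9.64277874e-01, -2.52138545e-01, -8.12055092e-02,
         3.72631419e-02],
       [-6.62950478e-04,  3.08856081e-01, -9.51108554e-01,
         4.93219802e-01],
       [ 0.00000000e+00,  0.00000000e+00,  0.00000000e+00,
         1.00000000e+00]])} 1.5
```

View pics/w1.png

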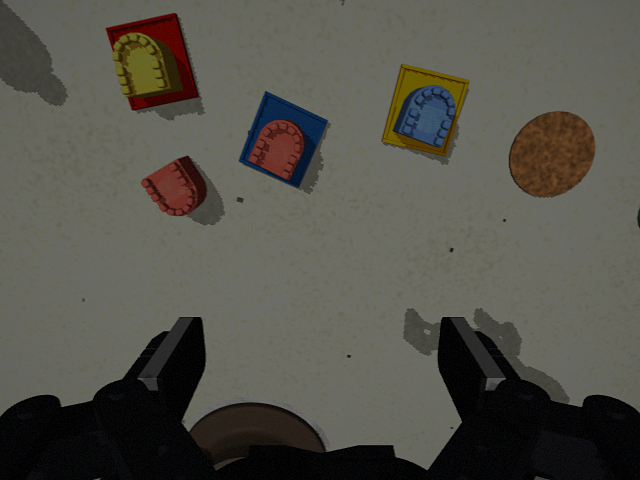

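The wrist view shows:
- Yellow cast at (140,65) in the red tray (152,60).
- Red cast at (277,150) in the blue tray (283,140).
- Blue cast at (428,115) in the yellow tray (425,110).
- Mat at (552,153).
- A red look-alike at (175,187).

Next I'll measure the trays, casts and mat from this picture.

```bash
cat >> h.py <<'E'
def ext(m,uv,yaw,ztop=.042,zbot=.006):
    """cast centre from silhouette: far edges at ztop, near edges (facing camera nadir) at zbot"""
    a=np.array([np.cos(yaw),np.sin(yaw)]);out=np.zeros(2);sz=[]
    cam=np.array(m["world_from_camera"])[:2,3]
    T=cast(m,uv,ztop)[:,:2];B=cast(m,uv,zbot)[:,:2]
    for u in(a,np.array([-a[1],a[0]])):
        hi_t,lo_t,hi_b,lo_b=(T@u).max(),(T@u).min(),(B@u).max(),(B@u).min();c=cam@u
        hi=hi_t if hi_t>c else hi_b
        lo=lo_t if lo_t<c else lo_b
        out+=u*(hi+lo)/2;sz.append(hi-lo)
    return out,sz
def rect(p):
    (c,s,_),b=(r:=cv2.minAreaRect((p[:,:2]*1000).astype(np.float32))),cv2.boxPoints(r)
    e=max((b[1]-b[0],b[2]-b[1]),key=np.linalg.norm)
    y=np.arctan2(e[1],e[0]);y=(y+np.pi/2)%np.pi-np.pi/2
    return np.array(c)/1000,sorted(s),y
COL=dict(red=((0,120,40),(8,205,255)),blue=((100,90,40),(125,185,255)),yellow=((18,90,40),(32,205,255)))
TR=dict(red=((0,206,30),(8,255,255)),blue=((100,186,25),(125,255,255)),yellow=((18,206,40),(32,255,255)))
def masks(im):
    return im
def measure(m,im):
    for n in COL:
        for c in blobs(im,*COL[n],400)[:3]:
            uv=cv2.convexHull(c)[:,0]; ctr,s,y=rect(cast(m,uv,.042))
            e,sz=ext(m,uv,y)
            print("cast",n,uv.mean(0).round(),ctr.round(4),np.round(s),"yaw %.3f"%y,"ext",e.round(4),np.round(sz,4))
        cs=[c for c in blobs(im,*TR[n],60)]
        if cs:
            k=cs[0].reshape(-1,2); k0=k.mean(0)
            k=np.vstack([c[:,0] for c in cs if np.linalg.norm(c[:,0].mean(0)-k0)<60])
            ctr,s,y=rect(cast(m,cv2.convexHull(k)[:,0],.008))
            print("TRAY",n,k0.round(),ctr.round(4),np.round(s),"yaw %.3f"%y)
    for c in blobs(im,(5,90,40),(17,255,255),1500)[:1]:
        (e)=cv2.minEnclosingCircle((cast(m,c[:,0],.005)[:,:2]*1000).astype(np.float32));print("MAT",np.round(e[0]),e[1])
E
python3 - <<'E'
from h import *
import pickle
m,im,s=pickle.load(open("w1.pkl","rb"))
measure(m,im)
E
```

```text
cast red [177. 187.] [0.4046 0.1709] [57. 63.] yaw -0.796 ext [0.4004 0.1752] [0.0513 0.0565]
cast red [279. 140.] [0.4814 0.0717] [50. 59.] yaw -0.197 ext [0.4804 0.0719] [0.0575 0.0497]
TRAY red [156.  61.] [0.5278 0.2295] [78. 85.] yaw 0.457
cast blue [428. 111.] [ 0.5563 -0.0716] [56. 57.] yaw -0.067 ext [ 0.5563 -0.0748] [0.057  0.0495]
TRAY blue [282. 139.] [0.4843 0.0726] [76. 85.] yaw -0.159
cast yellow [136.  61.] [0.5246 0.226 ] [58. 60.] yaw -1.176 ext [0.5238 0.232 ] [0.0482 0.0554]
TRAY yellow [424. 110.] [ 0.5591 -0.0759] [78. 85.] yaw 0.050
MAT [ 553. -239.] 50.20466995239258
```

```bash
cat >> h.py <<'E'
def plan(*wps):
    s=env.state();r=R.from_rotvec(s["eef_rot"]);M=r.as_matrix();y0=np.arctan2(M[1,0],M[0,0])
    print("t",s["time_s"],s["position"].round(4),"yaw %.3f"%y0)
    for x,y,z,yaw in wps:
        print((100*M.T@(np.array([x,y,z])-s["position"])).round(2),"roll %.3f"%((y0-yaw+np.pi/2)%np.pi-np.pi/2))
E
python3 - <<'E'
from h import *
m=env.camera_model("scene");print(cast(m,[(125,316),(475,200)],0).round(3))
m=env.camera_model("side");print(cast(m,[(381,184),(249,416)],0).round(3))
plan((.4805,.072,.10,-.197),(.4805,.072,.011,-.197))
E
```

```text
[[ 0.551 -0.414  0.   ]
 [ 0.546  0.444  0.   ]]
[[ 0.516 -0.389  0.   ]
 [ 0.522  0.455  0.   ]]
t 1.55 [0.4525 0.0141 0.3506] yaw 0.266
[ 4.26 -4.85 25.05] roll 0.463
[ 4.28 -4.85 33.95] roll 0.463
```

Emit:
carry_out --newtons 40 --series '[{"grip": -1,"linear": [4.3,-4.8,20],"roll": 0.463},{"grip": -1,"linear": [4.3,-4.8,20],"roll": 0.463},{"grip": -1,"linear": [4.3,-4.8,20],"roll": 0.463},{"grip": -1,"linear": [4.3,-4.8,20],"roll": 0.463},{"grip": -1,"linear": [4.3,-4.8,25],"roll": 0.463},{"grip": -1,"linear": [4.3,-4.8,25],"roll": 0.463},{"grip": -1,"linear": [4.3,-4.8,27],"roll": 0.463},{"grip": -1,"linear": [4.3,-4.8,29],"roll": 0.463},{"grip": -1,"linear": [4.3,-4.8,31],"roll": 0.463},{"grip": -1,"linear": [4.3,-4.8,33],"roll": 0.463},{"grip": -1,"linear": [4.3,-4.8,33.9],"roll": 0.463},{"grip": -1,"linear": [4.3,-4.8,33.9],"roll": 0.463},{"grip": -1,"linear": [4.3,-4.8,33.9],"roll": 0.463}]'

```text
time_s: 2.85
position: [0.4631, -0.0533, 0.0217]
eef_rot: [-3.096, 0.213, -0.001]
ft_force: [1.1, -0.7, -0.1]
finger_gap: 0.0852
gripper_force: 0.0
```

Emit:
carry_out --newtons 40 --series '[{"grip": 0,"linear": [0,0,0],"roll": 0},{"grip": 0.3,"linear": [0,0,0],"roll": 0},{"grip": 1,"linear": [0,0,0],"roll": 0},{"grip": 1,"linear": [0,0,0],"roll": 0},{"grip": 1,"linear": [0,0,0],"roll": 0},{"grip": 1,"linear": [0,0,0],"roll": 0},{"grip": 1,"linear": [0,0,0],"roll": 0},{"grip": 1,"linear": [0,0,0],"roll": 0}]'

```text
time_s: 3.65
position: [0.4641, -0.0526, 0.0225]
eef_rot: [-3.096, 0.211, -0.002]
ft_force: [0.6, 0.5, 0.1]
finger_gap: 0.0001
gripper_force: 0.0
```

Run:
```python
from h import *
s=env.state();print(s["finger_gap"],s["gripper_force"],s["ft_force"])
plan((.4805,.072,.12,-.197),(.553,-.239,.12,-.197),(.553,-.239,.013,-.197))
```

```text
5.93327481625904e-05 0.0 [0.60361441 0.51525266 0.07510497]
t 3.65 [ 0.4641 -0.0526  0.0225] yaw -0.136
[ -0.07 -12.93  -9.26] roll 0.061
[ 11.33  16.88 -10.41] roll 0.061
[11.34 17.28  0.28] roll 0.061
```

The arm did not end where I commanded it: it is at y=-0.053 instead of 0.072. It closed on nothing. Before going on I'll lift straight up with a pure z move and check how the motion responds.

Emit:
carry_out --series '[{"grip": -1,"linear": [0,0,-5],"roll": 0},{"grip": -1,"linear": [0,0,-10],"roll": 0},{"grip": -1,"linear": [0,0,-15],"roll": 0},{"grip": -1,"linear": [0,0,-15],"roll": 0},{"grip": -1,"linear": [0,0,-15],"roll": 0},{"grip": -1,"linear": [0,0,-15],"roll": 0}]'

```text
time_s: 4.25
position: [0.4628, -0.0582, 0.1713]
eef_rot: [-3.096, 0.211, 0.0]
ft_force: [0.1, 0.2, -0.1]
finger_gap: 0.0846
gripper_force: 0.0
```

Run:
```python
from h import *
s=env.state();print(s["position"],s["eef_rot"],s["q"],s["dq"].round(3))
m=env.camera_model("wrist");im=env.snapshot("wrist");cv2.imwrite("pics/w2.png",im[:,:,::-1]);measure(m,im)
```

```text
[ 0.46284627 -0.05819704  0.17132852] [-3.09622337e+00  2.10903638e-01  2.83557872e-04] [-0.1491828   0.02516279 -0.28069307  1.26822107  0.03805394  3.12837014] [-0.     0.01  -0.017 -0.002 -0.001  0.   ]
cast red [153. 216.] [0.4819 0.0676] [66. 67.] yaw -0.200 ext [0.4798 0.0744] [0.0597 0.0535]
cast red [ 60. 327.] [0.4083 0.1661] [60. 93.] yaw -0.943 ext [0.3998 0.1783] [0.063 0.059]
TRAY red [ 10. 191.] [0.5149 0.1967] [35. 39.] yaw -1.141
cast blue [334.  72.] [ 0.5562 -0.0738] [50. 58.] yaw -0.069 ext [ 0.5562 -0.0738] [0.0575 0.0496]
TRAY blue [176. 194.] [0.4846 0.0716] [79. 86.] yaw -0.155
TRAY yellow [339.  77.] [ 0.5591 -0.076 ] [77. 85.] yaw 0.048
MAT [ 552. -238.] 50.059600830078125
```

View pics/w2.png

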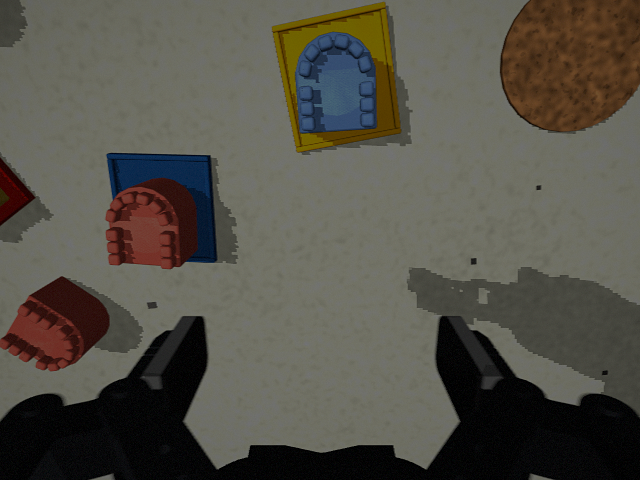

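The picture shows the blue cast at (335,85), the red cast at (150,225) and the mat at (575,60). Nothing has been disturbed and the measurements agree with the first ones. The cause is joint 6: it is at 3.128, right at its range limit, so the target was unreachable. I'll turn the tool half a turn the other way, which leaves plenty of range.

Emit:
carry_out --series '[{"grip": -1,"linear": [0,0,-5],"roll": -0.15},{"grip": -1,"linear": [0,0,-5],"roll": -0.3},{"grip": -1,"linear": [0,0,-5],"roll": -0.45},{"grip": -1,"linear": [0,0,-5],"roll": -0.6},{"grip": -1,"linear": [0,0,-5],"roll": -0.75},{"grip": -1,"linear": [0,0,-5],"roll": -0.9},{"grip": -1,"linear": [0,0,-5],"roll": -1.05},{"grip": -1,"linear": [0,0,-5],"roll": -1.2},{"grip": -1,"linear": [0,0,-5],"roll": -1.35},{"grip": -1,"linear": [0,0,-5],"roll": -1.5},{"grip": -1,"linear": [0,0,-5],"roll": -1.65},{"grip": -1,"linear": [0,0,-5],"roll": -1.8},{"grip": -1,"linear": [0,0,-5],"roll": -1.95},{"grip": -1,"linear": [0,0,-5],"roll": -2.1},{"grip": -1,"linear": [0,0,-5],"roll": -2.25},{"grip": -1,"linear": [0,0,-5],"roll": -2.4},{"grip": -1,"linear": [0,0,-5],"roll": -2.55},{"grip": -1,"linear": [0,0,-5],"roll": -2.7},{"grip": -1,"linear": [0,0,-5],"roll": -2.85},{"grip": -1,"linear": [0,0,-5],"roll": -3.0}]'

```text
time_s: 6.3
position: [0.4625, -0.06, 0.2206]
eef_rot: [-0.424, -3.108, -0.06]
ft_force: [0.5, -0.3, 0.7]
finger_gap: 0.0852
gripper_force: 0.0
```

Run:
```python
from h import *
print(env.state()["q"].round(3))
plan((.4805,.0725,.10,-.197),(.4805,.0725,.011,-.197))
```

```text
[-0.153  0.019 -0.179  1.378  0.038  0.118]
t 6.3 [ 0.4625 -0.06    0.2206] yaw 2.870
[ 1.7  12.79 12.56] roll -0.074
[ 1.61 12.46 21.45] roll -0.074
```

Emit:
carry_out --series '[{"grip": -1,"linear": [1.7,12.8,10],"roll": -0.074},{"grip": -1,"linear": [1.7,12.8,10],"roll": -0.074},{"grip": -1,"linear": [1.7,12.8,10],"roll": -0.074},{"grip": -1,"linear": [1.7,12.8,10],"roll": -0.074},{"grip": -1,"linear": [1.7,12.8,10],"roll": -0.074},{"grip": -1,"linear": [1.7,12.8,10],"roll": -0.074},{"grip": -1,"linear": [1.7,12.8,10],"roll": -0.074}]'

```text
time_s: 7.0
position: [0.4829, 0.0703, 0.1282]
eef_rot: [0.321, 3.123, 0.06]
ft_force: [-0.2, -0.0, 1.0]
finger_gap: 0.0857
gripper_force: 0.0
```

Run:
```python
from h import *
s=env.state();print(s["q"].round(3),R.from_rotvec(s["eef_rot"]).as_matrix().round(3))
plan((.4805,.0725,.10,-.197),(.4805,.0725,.011,-.197))
```

```text
[ 0.122  0.069 -0.33   1.162  0.037  0.327] [[-0.979  0.203  0.005]
 [ 0.203  0.978  0.038]
 [ 0.003  0.038 -0.999]]
t 7.0 [0.4829 0.0703 0.1282] yaw 2.937
[0.27 0.06 2.83] roll -0.008
[ 0.25 -0.28 11.72] roll -0.008
```

A tilt of 0.038 rad, left over from the unreachable target, is still in the commanded orientation. It stays below the limits, so I'll accept it and touch down gently. Next I descend in two steps.

Emit:
carry_out --series '[{"grip": -1,"linear": [0.3,0,3],"roll": -0.008},{"grip": -1,"linear": [0.3,-0.1,5],"roll": -0.008},{"grip": -1,"linear": [0.3,-0.1,5],"roll": -0.008},{"grip": -1,"linear": [0.3,-0.1,5],"roll": -0.008},{"grip": -1,"linear": [0.3,-0.1,5],"roll": -0.008}]'

```text
time_s: 7.5
position: [0.4805, 0.0724, 0.079]
eef_rot: [0.308, 3.123, 0.061]
ft_force: [-0.4, -0.1, 1.0]
finger_gap: 0.0853
gripper_force: 0.0
```

Run:
```python
from h import *
plan((.4805,.0725,.012,-.197))
```

```text
t 7.5 [0.4805 0.0724 0.079 ] yaw 2.945
[ 0.   -0.25  6.7 ] roll 0.001
```

Emit:
carry_out --newtons 40 --series '[{"grip": -1,"linear": [0,-0.1,2],"roll": 0},{"grip": -1,"linear": [0,-0.15,4],"roll": 0},{"grip": -1,"linear": [0,-0.2,5.5],"roll": 0},{"grip": -1,"linear": [0,-0.25,6.7],"roll": 0},{"grip": -1,"linear": [0,-0.25,6.7],"roll": 0},{"grip": -1,"linear": [0,-0.25,6.7],"roll": 0},{"grip": 0,"linear": [0,-0.25,6.7],"roll": 0},{"grip": 0.2,"linear": [0,-0.25,6.7],"roll": 0},{"grip": 0.4,"linear": [0,-0.25,6.7],"roll": 0},{"grip": 1,"linear": [0,-0.25,6.7],"roll": 0},{"grip": 1,"linear": [0,-0.25,6.7],"roll": 0},{"grip": 1,"linear": [0,-0.25,6.7],"roll": 0},{"grip": 1,"linear": [0,-0.25,6.7],"roll": 0}]'

```text
time_s: 8.8
position: [0.4799, 0.0729, 0.0114]
eef_rot: [0.306, 3.124, 0.06]
ft_force: [-0.7, 0.6, 5.3]
finger_gap: 0.0497
gripper_force: 41.4
```

Run:
```python
from h import *
plan((.4805,.0725,.07,-.197),(.4805,.0725,.12,-.197),(.552,-.2385,.12,-.197))
```

```text
t 8.8 [0.4799 0.0729 0.0114] yaw 2.946
[-0.06  0.2  -5.86] roll 0.001
[ -0.05   0.39 -10.86] roll 0.001
[-13.11 -28.71 -11.99] roll 0.001
```

Emit:
carry_out --series '[{"grip": 1,"linear": [0,0.05,-2],"roll": 0},{"grip": 1,"linear": [0,0.1,-5],"roll": 0},{"grip": 1,"linear": [0,0.3,-8],"roll": 0},{"grip": 1,"linear": [0,0.4,-11],"roll": 0},{"grip": 1,"linear": [0,0.4,-11],"roll": 0},{"grip": 1,"linear": [-2,-4,-11],"roll": 0},{"grip": 1,"linear": [-4,-8,-11],"roll": 0},{"grip": 1,"linear": [-6,-12,-11.5],"roll": 0},{"grip": 1,"linear": [-8,-16,-11.5],"roll": 0},{"grip": 1,"linear": [-10,-20,-12],"roll": 0},{"grip": 1,"linear": [-12,-24,-12],"roll": 0},{"grip": 1,"linear": [-13,-27,-12],"roll": 0},{"grip": 1,"linear": [-13.1,-28.7,-12],"roll": 0},{"grip": 1,"linear": [-13.1,-28.7,-12],"roll": 0},{"grip": 1,"linear": [-13.1,-28.7,-12],"roll": 0},{"grip": 1,"linear": [-13.1,-28.7,-12],"roll": 0}]'

```text
time_s: 10.4
position: [0.5511, -0.2371, 0.1187]
eef_rot: [-0.305, -3.126, -0.061]
ft_force: [-0.4, 0.3, -2.1]
finger_gap: 0.0499
gripper_force: 42.9
```

Run:
```python
from h import *
cv2.imwrite("pics/s2.png",env.snapshot("scene")[:,:,::-1])
plan((.552,-.2385,.03,-.197),(.552,-.2385,.0135,-.197))
```

```text
t 10.45 [ 0.5513 -0.2371  0.1189] yaw 2.948
[-0.13 -0.47  8.88] roll 0.003
[-0.13 -0.53 10.53] roll 0.003
```

View pics/s2.png

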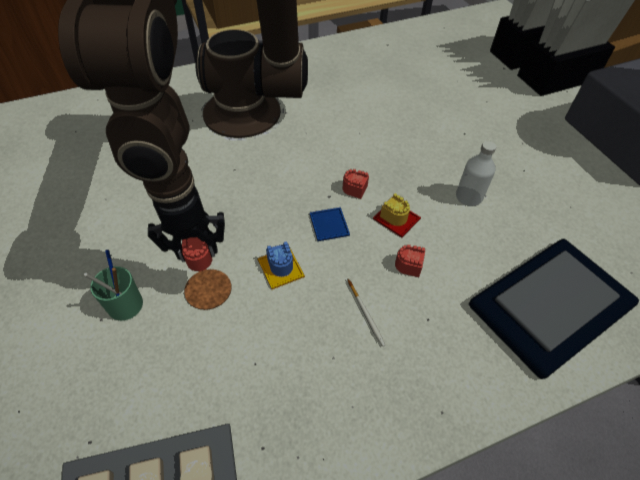

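The red cast is held over the mat at (195,250), clear of the pot. I'll set it down, release and lift.

Emit:
carry_out --series '[{"grip": 1,"linear": [-0.1,-0.3,4],"roll": 0},{"grip": 1,"linear": [-0.1,-0.4,7],"roll": 0},{"grip": 1,"linear": [-0.1,-0.5,9],"roll": 0},{"grip": 1,"linear": [-0.1,-0.5,9.8],"roll": 0},{"grip": 1,"linear": [-0.1,-0.5,10.3],"roll": 0},{"grip": 1,"linear": [-0.1,-0.5,10.6],"roll": 0},{"grip": 1,"linear": [-0.1,-0.5,10.6],"roll": 0},{"grip": 1,"linear": [-0.1,-0.5,10.6],"roll": 0},{"grip": 0,"linear": [-0.1,-0.5,10.6],"roll": 0},{"grip": -0.3,"linear": [-0.1,-0.5,10.6],"roll": 0},{"grip": -0.8,"linear": [-0.1,-0.5,10.6],"roll": 0},{"grip": -1,"linear": [-0.1,-0.5,10.6],"roll": 0},{"grip": -1,"linear": [-0.1,-0.5,10.6],"roll": 0},{"grip": -1,"linear": [-0.1,-0.5,9.5],"roll": 0},{"grip": -1,"linear": [-0.1,-0.4,6],"roll": 0},{"grip": -1,"linear": [-0.1,-0.2,2],"roll": 0},{"grip": -1,"linear": [-0.1,0,-3],"roll": 0},{"grip": -1,"linear": [-0.1,0,-4],"roll": 0},{"grip": -1,"linear": [-0.1,0,-4],"roll": 0},{"grip": -1,"linear": [-0.1,0,-4],"roll": 0}]'

```text
time_s: 12.45
position: [0.552, -0.2401, 0.1582]
eef_rot: [-0.307, -3.126, -0.06]
ft_force: [0.4, -0.3, -1.0]
finger_gap: 0.0852
gripper_force: 0.0
```

Run:
```python
from h import *
m=env.camera_model("wrist");im=env.snapshot("wrist");cv2.imwrite("pics/w3.png",im[:,:,::-1]);measure(m,im)
m=env.camera_model("side");im=env.snapshot("side");cv2.imwrite("pics/d3.png",cv2.resize(im[120:360,200:440],None,fx=2.4,fy=2.4)[:,:,::-1])
plan((.5563,-.0745,.13,-.02),(.5563,-.0745,.08,-.02))
```

```text
cast red [313. 242.] [ 0.5514 -0.239 ] [51. 66.] yaw -0.202 ext [ 0.5545 -0.2396] [0.0592 0.0507]
cast blue [563. 191.] [ 0.5535 -0.079 ] [63. 72.] yaw 1.500 ext [ 0.5567 -0.0709] [0.0551 0.0581]
TRAY blue [ 21. 258.] [ 0.534  -0.4569] [ 9. 37.] yaw 1.468
TRAY yellow [515. 178.] [ 0.5581 -0.0775] [80. 86.] yaw 0.050
MAT [ 552. -239.] 49.72449493408203
t 12.55 [ 0.5513 -0.2398  0.1569] yaw 2.946
[ 2.71 16.19  3.33] roll -0.176
[ 2.67 16.    8.33] roll -0.176
```

View pics/d3.png

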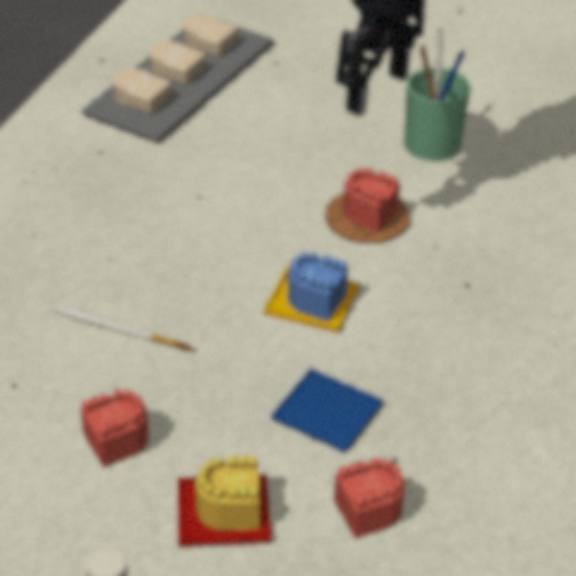

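The red cast stands upright on the mat at (370,200) in the crop, and the blue tray is empty. Next is the blue cast, with yaw −0.07 and centre (0.556, −0.074).

Emit:
carry_out --series '[{"grip": -1,"linear": [1,4,0],"roll": -0.05},{"grip": -1,"linear": [1,8,0],"roll": -0.127},{"grip": -1,"linear": [2,12,2],"roll": -0.127},{"grip": -1,"linear": [2.7,16.1,5],"roll": -0.127},{"grip": -1,"linear": [2.7,16.1,8],"roll": -0.127},{"grip": -1,"linear": [2.7,16,8.3],"roll": -0.127},{"grip": -1,"linear": [2.7,16,8.3],"roll": -0.127},{"grip": -1,"linear": [2.7,16,8.3],"roll": -0.127}]'

```text
time_s: 13.35
position: [0.5577, -0.0758, 0.0829]
eef_rot: [0.11, 3.136, 0.059]
ft_force: [-0.4, 0.2, 0.0]
finger_gap: 0.0852
gripper_force: 0.0
```

Run:
```python
from h import *
plan((.5562,-.0742,.0115,-.069))
```

```text
t 13.35 [ 0.5577 -0.0758  0.0829] yaw 3.072
[ 0.18 -0.12  7.14] roll -0.001
```

Emit:
carry_out --newtons 40 --series '[{"grip": -1,"linear": [0.2,0.1,1],"roll": 0},{"grip": -1,"linear": [0.2,0,3],"roll": 0},{"grip": -1,"linear": [0.2,-0.1,5],"roll": 0},{"grip": -1,"linear": [0.2,-0.1,6.5],"roll": 0},{"grip": -1,"linear": [0.2,-0.1,7.1],"roll": 0},{"grip": -1,"linear": [0.2,-0.1,7.1],"roll": 0},{"grip": -1,"linear": [0.2,-0.1,7.1],"roll": 0},{"grip": 0,"linear": [0.2,-0.1,7.1],"roll": 0},{"grip": 0.2,"linear": [0.2,-0.1,7.1],"roll": 0},{"grip": 0.4,"linear": [0.2,-0.1,7.1],"roll": 0},{"grip": 1,"linear": [0.2,-0.1,7.1],"roll": 0},{"grip": 1,"linear": [0.2,-0.1,7.1],"roll": 0},{"grip": 1,"linear": [0.2,-0.1,7.1],"roll": 0},{"grip": 1,"linear": [0.2,-0.1,7.1],"roll": 0}]'

```text
time_s: 14.75
position: [0.5561, -0.0732, 0.0122]
eef_rot: [0.107, 3.135, 0.059]
ft_force: [-1.2, -0.1, 5.3]
finger_gap: 0.0499
gripper_force: 42.2
```

Run:
```python
from h import *
plan((.5562,-.0742,.12,-.069),(.4845,.0722,.12,-.157))
```

```text
t 14.75 [ 0.5561 -0.0732  0.0122] yaw 3.073
[ -0.05   0.31 -10.78] roll 0.000
[  8.11  14.42 -10.27] roll 0.088
```

Emit:
carry_out --series '[{"grip": 1,"linear": [0,0.05,-2],"roll": 0},{"grip": 1,"linear": [0,0.1,-5],"roll": 0},{"grip": 1,"linear": [0,0.2,-8],"roll": 0},{"grip": 1,"linear": [0,0.3,-10.5],"roll": 0},{"grip": 1,"linear": [2,3.5,-10.5],"roll": 0.03},{"grip": 1,"linear": [4,7,-10.5],"roll": 0.06},{"grip": 1,"linear": [6,10.5,-10.3],"roll": 0.088},{"grip": 1,"linear": [7.5,13,-10.3],"roll": 0.088},{"grip": 1,"linear": [8.1,14.4,-10.3],"roll": 0.088},{"grip": 1,"linear": [8.1,14.4,-8],"roll": 0.088},{"grip": 1,"linear": [8.1,14.3,-6],"roll": 0.088},{"grip": 1,"linear": [8.1,14.3,-5],"roll": 0.088},{"grip": 1,"linear": [8.1,14.3,-5],"roll": 0.088},{"grip": 1,"linear": [8.1,14.3,-5],"roll": 0.088}]'

```text
time_s: 16.15
position: [0.4844, 0.073, 0.0667]
eef_rot: [0.246, 3.13, 0.06]
ft_force: [-0.2, -0.2, -2.1]
finger_gap: 0.0496
gripper_force: 42.5
```

Run:
```python
from h import *
print(env.state()["gripper_force"])
plan((.4845,.0722,.0120,-.157))
```

```text
42.47852973639965
t 16.15 [0.4844 0.073  0.0667] yaw 2.985
[-0.03 -0.29  5.46] roll 0.000
```

Emit:
carry_out --series '[{"grip": 1,"linear": [0,-0.1,2],"roll": 0},{"grip": 1,"linear": [0,-0.2,3.8],"roll": 0},{"grip": 1,"linear": [0,-0.25,4.7],"roll": 0},{"grip": 1,"linear": [0,-0.3,5.2],"roll": 0},{"grip": 1,"linear": [0,-0.3,5.5],"roll": 0},{"grip": 1,"linear": [0,-0.3,5.5],"roll": 0},{"grip": 1,"linear": [0,-0.3,5.5],"roll": 0},{"grip": 0,"linear": [0,-0.3,5.5],"roll": 0},{"grip": -0.3,"linear": [0,-0.3,5.5],"roll": 0},{"grip": -0.8,"linear": [0,-0.3,5.5],"roll": 0},{"grip": -1,"linear": [0,-0.3,5.5],"roll": 0},{"grip": -1,"linear": [0,-0.3,5.5],"roll": 0},{"grip": -1,"linear": [0,-0.2,4],"roll": 0},{"grip": -1,"linear": [0,-0.1,1],"roll": 0},{"grip": -1,"linear": [0,0.1,-3],"roll": 0},{"grip": -1,"linear": [0,0.3,-8],"roll": 0},{"grip": -1,"linear": [0,0.3,-10],"roll": 0},{"grip": -1,"linear": [0,0.3,-10],"roll": 0},{"grip": -1,"linear": [0,0.3,-10],"roll": 0}]'

```text
time_s: 18.05
position: [0.4844, 0.0723, 0.1663]
eef_rot: [0.246, 3.13, 0.06]
ft_force: [-0.4, -0.4, -1.0]
finger_gap: 0.0851
gripper_force: 0.0
```

Run:
```python
from h import *
m=env.camera_model("wrist");im=env.snapshot("wrist");cv2.imwrite("pics/w4.png",im[:,:,::-1]);measure(m,im)
plan((.5238,.232,.13,.395),(.5238,.232,.08,.395))
```

```text
cast red [450.  75.] [0.4008 0.1722] [56. 62.] yaw 0.778 ext [0.4003 0.1756] [0.0581 0.0502]
TRAY red [499. 228.] [0.5259 0.2298] [78. 88.] yaw 0.460
cast blue [312. 233.] [0.4821 0.0729] [51. 64.] yaw -0.162 ext [0.4851 0.0724] [0.0581 0.0513]
TRAY blue [313. 213.] [0.4836 0.0732] [77. 85.] yaw -0.155
cast yellow [543. 251.] [0.5229 0.229 ] [57. 72.] yaw 0.550 ext [0.5298 0.2361] [0.0524 0.0518]
TRAY yellow [140. 317.] [ 0.554  -0.0744] [80. 81.] yaw 0.050
MAT [402. 192.] 20.48933219909668
t 18.1 [0.4838 0.0722 0.1653] yaw 2.985
[-1.47 16.26  4.14] roll -0.552
[-1.49 16.07  9.14] roll -0.552
```

View pics/w4.png

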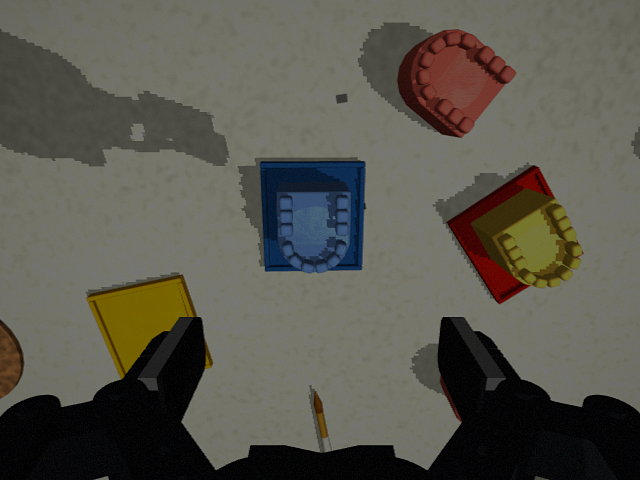

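The blue cast sits centred in the blue tray at (312,225), and the yellow cast is at (540,245). I'll hover over the yellow cast and refine its yaw from near.

Emit:
carry_out --series '[{"grip": -1,"linear": [0,4,0],"roll": -0.14},{"grip": -1,"linear": [-0.5,8,0],"roll": -0.28},{"grip": -1,"linear": [-1,12,0],"roll": -0.42},{"grip": -1,"linear": [-1.5,16.2,2],"roll": -0.55},{"grip": -1,"linear": [-1.5,16.2,4],"roll": -0.55},{"grip": -1,"linear": [-1.5,16.2,4],"roll": -0.55},{"grip": -1,"linear": [-1.5,16.2,4],"roll": -0.55}]'

```text
time_s: 18.8
position: [0.5233, 0.2308, 0.1311]
eef_rot: [-0.612, 3.073, 0.056]
ft_force: [-0.9, -0.3, 0.1]
finger_gap: 0.0856
gripper_force: 0.0
```

Run:
```python
from h import *
m=env.camera_model("wrist");im=env.snapshot("wrist");cv2.imwrite("pics/w5.png",im[:,:,::-1]);measure(m,im)
plan((.5238,.232,.08,.395),(.5238,.232,.0115,.395))
```

```text
cast red [332.  32.] [0.413  0.1865] [33. 54.] yaw -0.976 ext [0.4117 0.1856] [0.0537 0.03  ]
cast red [212. 383.] [0.644  0.2083] [35. 83.] yaw 0.084 ext [0.6559 0.2093] [0.0586 0.0355]
TRAY red [311. 227.] [0.5275 0.2308] [77. 86.] yaw 0.457
cast blue [63. 80.] [0.4863 0.0766] [58. 67.] yaw 1.420 ext [0.4873 0.0702] [0.0543 0.0545]
TRAY blue [119.  78.] [0.485  0.0771] [74. 85.] yaw -0.156
cast yellow [306. 248.] [0.5224 0.2285] [50. 67.] yaw 0.441 ext [0.5256 0.23  ] [0.0597 0.0498]
TRAY yellow [311. 195.] [0.5039 0.2191] [14. 55.] yaw -1.170
t 18.85 [0.524  0.2307 0.1323] yaw -2.749
[ 0.06 -0.04  5.23] roll -0.003
[ 0.17 -0.27 12.07] roll -0.003
```

View pics/w5.png

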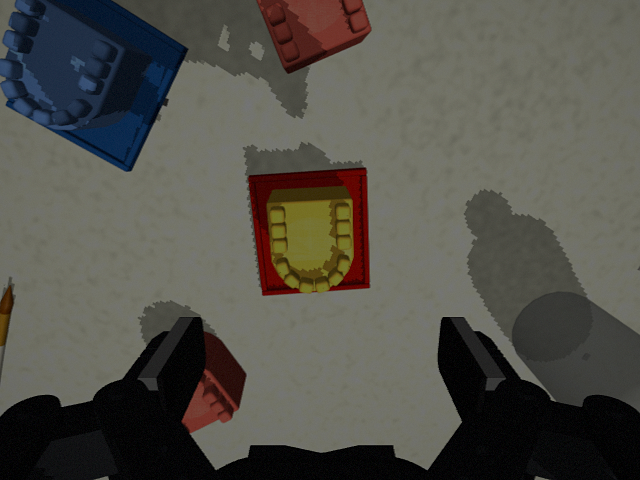

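The yellow cast is centred at (312,245) and nearly aligned with the tool. I'll grasp it at (0.5255, 0.230) with yaw ≈0.42.

Emit:
carry_out --newtons 40 --series '[{"grip": -1,"linear": [-0.1,0,3],"roll": -0.025},{"grip": -1,"linear": [-0.1,0,6],"roll": -0.025},{"grip": -1,"linear": [-0.1,-0.1,8],"roll": -0.025},{"grip": -1,"linear": [0,-0.2,10],"roll": -0.025},{"grip": -1,"linear": [0,-0.3,11.5],"roll": -0.025},{"grip": -1,"linear": [0,-0.3,12],"roll": -0.025},{"grip": -1,"linear": [0,-0.3,12],"roll": -0.025},{"grip": -1,"linear": [0,-0.3,12],"roll": -0.025},{"grip": 0,"linear": [0,-0.3,12],"roll": -0.025},{"grip": 0.2,"linear": [0,-0.3,12],"roll": -0.025},{"grip": 0.4,"linear": [0,-0.3,12],"roll": -0.025},{"grip": 1,"linear": [0,-0.3,12],"roll": -0.025},{"grip": 1,"linear": [0,-0.3,12],"roll": -0.025},{"grip": 1,"linear": [0,-0.3,12],"roll": -0.025},{"grip": 1,"linear": [0,-0.3,12],"roll": -0.025}]'

```text
time_s: 20.35
position: [0.5269, 0.2334, 0.0137]
eef_rot: [-0.649, 3.059, 0.057]
ft_force: [-0.1, -0.6, 5.8]
finger_gap: 0.0496
gripper_force: 42.0
```

Run:
```python
from h import *
p=env.state()["position"]
plan((p[0],p[1],.13,.42),(.558,-.0755,.13,.05),(.558,-.0755,.07,.05))
```

```text
t 20.35 [0.5269 0.2334 0.0137] yaw -2.724
[ -0.24   0.38 -11.62] roll -0.002
[  9.45 -29.09 -12.79] roll 0.368
[  9.57 -29.28  -6.79] roll 0.368
```

Emit:
carry_out --series '[{"grip": 1,"linear": [0,0,-2],"roll": 0},{"grip": 1,"linear": [-0.1,0.1,-5],"roll": 0},{"grip": 1,"linear": [-0.2,0.3,-8.5],"roll": 0},{"grip": 1,"linear": [-0.2,0.4,-11.6],"roll": 0},{"grip": 1,"linear": [1,-4,-11.6],"roll": 0.05},{"grip": 1,"linear": [2.5,-8,-12],"roll": 0.1},{"grip": 1,"linear": [4,-12,-12],"roll": 0.15},{"grip": 1,"linear": [5.5,-16,-12.2],"roll": 0.2},{"grip": 1,"linear": [6.5,-20,-12.5],"roll": 0.25},{"grip": 1,"linear": [8,-24,-12.8],"roll": 0.3},{"grip": 1,"linear": [9,-27.5,-12.8],"roll": 0.368},{"grip": 1,"linear": [9.5,-29.1,-12.8],"roll": 0.368},{"grip": 1,"linear": [9.5,-29.1,-11],"roll": 0.368},{"grip": 1,"linear": [9.5,-29.2,-9],"roll": 0.368},{"grip": 1,"linear": [9.6,-29.3,-7],"roll": 0.368},{"grip": 1,"linear": [9.6,-29.3,-7],"roll": 0.368},{"grip": 1,"linear": [9.6,-29.3,-7],"roll": 0.368},{"grip": 1,"linear": [9.6,-29.3,-7],"roll": 0.368}]'

```text
time_s: 22.15
position: [0.5579, -0.0757, 0.0722]
eef_rot: [-0.08, 3.134, 0.059]
ft_force: [-0.3, 0.1, -1.5]
finger_gap: 0.0495
gripper_force: 42.3
```

Run:
```python
from h import *
print(env.state()["gripper_force"])
plan((.5595,-.0755,.0137,.05))
```

```text
42.27893337607384
t 22.15 [ 0.5579 -0.0757  0.0722] yaw -3.090
[-0.12 -0.2   5.84] roll 0.001
```

Emit:
carry_out --series '[{"grip": 1,"linear": [-0.1,-0.1,2],"roll": 0},{"grip": 1,"linear": [-0.1,-0.15,4],"roll": 0},{"grip": 1,"linear": [-0.1,-0.2,5],"roll": 0},{"grip": 1,"linear": [-0.1,-0.2,5.5],"roll": 0},{"grip": 1,"linear": [-0.1,-0.2,5.9],"roll": 0},{"grip": 1,"linear": [-0.1,-0.2,5.9],"roll": 0},{"grip": 1,"linear": [-0.1,-0.2,5.9],"roll": 0},{"grip": 0,"linear": [-0.1,-0.2,5.9],"roll": 0},{"grip": -0.3,"linear": [-0.1,-0.2,5.9],"roll": 0},{"grip": -0.8,"linear": [-0.1,-0.2,5.9],"roll": 0},{"grip": -1,"linear": [-0.1,-0.2,5.9],"roll": 0},{"grip": -1,"linear": [-0.1,-0.2,5.9],"roll": 0},{"grip": -1,"linear": [-0.1,-0.1,4],"roll": 0},{"grip": -1,"linear": [0,0,1],"roll": 0},{"grip": -1,"linear": [0,0.2,-3],"roll": 0},{"grip": -1,"linear": [0,0.3,-6],"roll": 0},{"grip": -1,"linear": [0,0.3,-8],"roll": 0},{"grip": -1,"linear": [0,0.3,-8],"roll": 0},{"grip": -1,"linear": [0,0.3,-8],"roll": 0}]'

```text
time_s: 24.05
position: [0.5568, -0.0761, 0.1508]
eef_rot: [-0.079, 3.135, 0.059]
ft_force: [-0.3, -0.6, 0.0]
finger_gap: 0.0853
gripper_force: 0.0
```

Run:
```python
from h import *
m=env.camera_model("wrist");im=env.snapshot("wrist");measure(m,im)
plan((.5535,-.239,.14,-.2),(.5535,-.239,.08,-.2))
```

```text
cast red [ 64. 216.] [ 0.5512 -0.2341] [69. 70.] yaw -0.185 ext [ 0.5545 -0.2419] [0.0608 0.055 ]
cast red [612. 340.] [0.6501 0.1542] [38. 84.] yaw 0.300 ext [0.66   0.1691] [0.0563 0.0154]
cast blue [563. 138.] [0.4833 0.0668] [59. 73.] yaw 1.414 ext [0.4846 0.0749] [0.0568 0.0587]
TRAY blue [521. 122.] [0.4837 0.0711] [80. 85.] yaw -0.156
cast yellow [313. 238.] [ 0.5525 -0.0753] [49. 65.] yaw 0.062 ext [ 0.5556 -0.0751] [0.0586 0.0494]
TRAY yellow [312. 221.] [ 0.5584 -0.076 ] [77. 86.] yaw 0.049
MAT [ 552. -238.] 49.954742431640625
t 24.1 [ 0.5563 -0.076   0.1499] yaw -3.091
[  1.1  -16.29   0.37] roll 0.250
[  1.13 -16.52   6.36] roll 0.250
```

The yellow cast is in its tray, 3 mm off centre. Now I go back to the red cast on the mat.

Emit:
carry_out --series '[{"grip": -1,"linear": [0.2,-4,0],"roll": 0.1},{"grip": -1,"linear": [0.5,-8,0],"roll": 0.2},{"grip": -1,"linear": [0.8,-12,0.4],"roll": 0.25},{"grip": -1,"linear": [1.1,-16.3,0.4],"roll": 0.25},{"grip": -1,"linear": [1.1,-16.4,4],"roll": 0.25},{"grip": -1,"linear": [1.1,-16.5,6.4],"roll": 0.25},{"grip": -1,"linear": [1.1,-16.5,6.4],"roll": 0.25},{"grip": -1,"linear": [1.1,-16.5,6.4],"roll": 0.25}]'

```text
time_s: 24.9
position: [0.5535, -0.2384, 0.0797]
eef_rot: [-0.313, -3.123, -0.061]
ft_force: [0.1, 0.5, 0.5]
finger_gap: 0.0856
gripper_force: 0.0
```

Run:
```python
from h import *
plan((.553,-.239,.0125,-.2))
```

```text
t 24.9 [ 0.5535 -0.2384  0.0797] yaw 2.942
[-0.01 -0.33  6.72] roll 0.001
```

Emit:
carry_out --newtons 40 --series '[{"grip": -1,"linear": [0,-0.1,2],"roll": 0},{"grip": -1,"linear": [0,-0.2,4],"roll": 0},{"grip": -1,"linear": [0,-0.3,6],"roll": 0},{"grip": -1,"linear": [0,-0.3,6.7],"roll": 0},{"grip": -1,"linear": [0,-0.3,6.7],"roll": 0},{"grip": -1,"linear": [0,-0.3,6.7],"roll": 0},{"grip": 0,"linear": [0,-0.3,6.7],"roll": 0},{"grip": 0.2,"linear": [0,-0.3,6.7],"roll": 0},{"grip": 0.4,"linear": [0,-0.3,6.7],"roll": 0},{"grip": 1,"linear": [0,-0.3,6.7],"roll": 0},{"grip": 1,"linear": [0,-0.3,6.7],"roll": 0},{"grip": 1,"linear": [0,-0.3,6.7],"roll": 0},{"grip": 1,"linear": [0,-0.3,6.7],"roll": 0},{"grip": 1,"linear": [0,-0.2,5],"roll": 0},{"grip": 1,"linear": [0,-0.1,2],"roll": 0},{"grip": 1,"linear": [0,0.1,-1],"roll": 0},{"grip": 1,"linear": [0,0.2,-4],"roll": 0},{"grip": 1,"linear": [0,0.2,-5],"roll": 0},{"grip": 1,"linear": [0,0.2,-5],"roll": 0}]'

```text
time_s: 26.8
position: [0.5553, -0.2392, 0.132]
eef_rot: [0.313, 3.123, 0.058]
ft_force: [0.8, 0.6, -4.1]
finger_gap: 0.0493
gripper_force: 42.5
```

Run:
```python
from h import *
print(env.state()["gripper_force"],env.state()["finger_gap"])
plan((.5275,.2305,.13,.457),(.5275,.2305,.07,.457))
```

```text
42.48959541320801 0.04926490892454905
t 26.8 [ 0.5553 -0.2392  0.132 ] yaw 2.942
[12.04 45.45  1.91] roll -0.657
[12.03 45.22  7.91] roll -0.657
```

Emit:
carry_out --series '[{"grip": 1,"linear": [1,3.8,0.1],"roll": -0.05},{"grip": 1,"linear": [2,7.5,0.2],"roll": -0.1},{"grip": 1,"linear": [3,11.3,0.3],"roll": -0.16},{"grip": 1,"linear": [4,15,0.5],"roll": -0.22},{"grip": 1,"linear": [5,18.8,0.6],"roll": -0.28},{"grip": 1,"linear": [6,22.6,0.8],"roll": -0.34},{"grip": 1,"linear": [7,26.4,1],"roll": -0.4},{"grip": 1,"linear": [8,30.2,1.2],"roll": -0.46},{"grip": 1,"linear": [9,34,1.4],"roll": -0.52},{"grip": 1,"linear": [10,37.8,1.6],"roll": -0.58},{"grip": 1,"linear": [11,41.6,1.8],"roll": -0.63},{"grip": 1,"linear": [12,44.5,1.9],"roll": -0.657},{"grip": 1,"linear": [12,45.4,1.9],"roll": -0.657},{"grip": 1,"linear": [12,45.4,4],"roll": -0.657},{"grip": 1,"linear": [12,45.3,6],"roll": -0.657},{"grip": 1,"linear": [12,45.2,7.5],"roll": -0.657},{"grip": 1,"linear": [12,45.2,7.5],"roll": -0.657},{"grip": 1,"linear": [12,45.2,7.5],"roll": -0.657}]'

```text
time_s: 28.6
position: [0.5263, 0.2297, 0.0725]
eef_rot: [-0.708, 3.05, 0.055]
ft_force: [-0.2, -0.6, -2.4]
finger_gap: 0.0493
gripper_force: 42.5
```

Run:
```python
from h import *
print(env.state()["gripper_force"])
plan((.5275,.2305,.0115,.457))
```

```text
42.469271421432495
t 28.6 [0.5263 0.2297 0.0725] yaw -2.685
[-0.03 -0.18  6.1 ] roll -0.001
```

Emit:
carry_out --series '[{"grip": 1,"linear": [0,-0.1,2],"roll": 0},{"grip": 1,"linear": [0,-0.15,4],"roll": 0},{"grip": 1,"linear": [0,-0.2,5.2],"roll": 0},{"grip": 1,"linear": [0,-0.2,5.7],"roll": 0},{"grip": 1,"linear": [0,-0.2,6.1],"roll": 0},{"grip": 1,"linear": [0,-0.2,6.1],"roll": 0},{"grip": 1,"linear": [0,-0.2,6.1],"roll": 0},{"grip": 0,"linear": [0,-0.2,6.1],"roll": 0},{"grip": -0.3,"linear": [0,-0.2,6.1],"roll": 0},{"grip": -0.8,"linear": [0,-0.2,6.1],"roll": 0},{"grip": -1,"linear": [0,-0.2,6.1],"roll": 0},{"grip": -1,"linear": [0,-0.2,6.1],"roll": 0},{"grip": -1,"linear": [0,-0.1,4],"roll": 0},{"grip": -1,"linear": [0,0,1],"roll": 0},{"grip": -1,"linear": [0,0.2,-3],"roll": 0},{"grip": -1,"linear": [0,0.3,-8],"roll": 0},{"grip": -1,"linear": [0,0.3,-12],"roll": 0},{"grip": -1,"linear": [0,0.3,-12],"roll": 0},{"grip": -1,"linear": [0,0.3,-12],"roll": 0}]'

```text
time_s: 30.5
position: [0.5257, 0.2289, 0.1945]
eef_rot: [-0.709, 3.045, 0.057]
ft_force: [0.9, -0.4, -0.3]
finger_gap: 0.0854
gripper_force: 0.0
```

Run:
```python
from h import *
m=env.camera_model("wrist");im=env.snapshot("wrist");measure(m,im)
a=env.snapshot("side");a=cv2.resize(a[120:400,180:460],None,fx=2,fy=2)
cv2.imwrite("pics/e.png",a[:,:,::-1])
```

```text
cast red [325. 211.] [0.5251 0.2296] [51. 64.] yaw 0.446 ext [0.5278 0.2309] [0.0577 0.0512]
cast red [327.  41.] [0.4069 0.1817] [44. 49.] yaw -0.796 ext [0.406  0.1811] [0.0489 0.0421]
cast red [211. 313.] [0.6442 0.1946] [61. 69.] yaw 1.088 ext [0.6533 0.1939] [0.0616 0.0441]
TRAY red [314. 202.] [0.527  0.2307] [77. 85.] yaw 0.456
cast blue [128.  69.] [0.4852 0.0767] [59. 62.] yaw 1.449 ext [0.4856 0.0719] [0.053  0.0567]
TRAY blue [153.  68.] [0.484  0.0739] [78. 85.] yaw -0.157
TRAY yellow [ 48. 271.] [0.6771 0.0502] [ 6. 28.] yaw 0.010
MAT [401. 179.] 18.713237762451172
```

View pics/e.png

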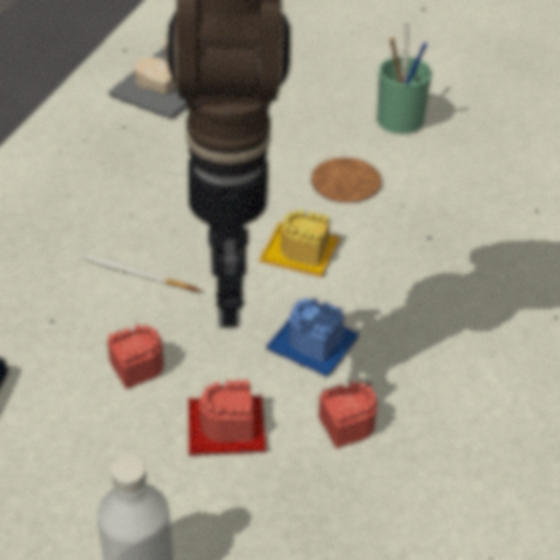

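All three casts stand flat and centred in their own trays: red at (228,412), blue at (318,330) and yellow at (306,238). The gripper is clear of everything, so I'm handing in.

```bash
python3 -c "
from station import env
print(env.sign_off())"
```

```text
the job is handed in; nothing more can be done
None
```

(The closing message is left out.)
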